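Drive the lock pins of an indexing fixture

TASK

Turn the round indexing table counter-clockwise (seen from above) by its upright handle until it is up against its stop. Then take the mallet and drive both lock pins, the upright one and the leaning one, fully home, hitting each squarely along its own axis and only with the mallet's face. Finally stand the mallet back on its round steel block, upright on its head in the middle of the top as it stood, and let go of it, and leave the other things lying where they are.

Things in the scene. Friction and masses are not known exactly. Their poses are not given: they have to be found in the camera images.
- indexer: grey fixed foot of the fixture, 176 mm across, with a steel stop post (top 52 mm high) at its edge. Origin on the table's turning axis at bench height, z up; its -x axis is the side where the leaning pin stands once the table is at its stop. The table is a steel disc, 188 mm across, top face 50 mm above the bench; a lug on its rim meets the stop post (both within 120 mm of the axis)
- table (a joint): angle of the table about the vertical axis, rad; grows counter-clockwise seen from above; starts at 0 to 0.5, the stop is at 1.571. It turns with light friction and stays where it is left
- handle_top (a point): centre of the top of the upright round steel handle post on the table: 23 mm thick, 60 mm tall above the table face (top 110 mm above the bench), 74 mm from the turning axis; moves with the table. In the indexer's frame at the stop it is at [0, -74, 110] mm
- upright_head: round steel head, 28 mm across and 8 mm thick, of the upright lock pin; origin at the centre of its top (struck) face, z along the pin, out of the table. With the table at the stop it is at [22, 0, 95] mm in the indexer's frame and ends at 70 mm height
- upright_pin (a joint): how far the upright pin is driven, m: 0 standing proud, 0.025 home (the head sits on its boss, which is 12 mm tall and 34 mm across). About 7 N of friction; it stays where it is left
- raked_head: round steel head, 28 mm across and 8 mm thick, of the leaning lock pin; origin at the centre of its top (struck) face, z along the pin, out of the table: it leans 35 degrees from vertical, radially outward. With the table at the stop it is at [-87, 0, 101] mm in the indexer's frame, and at [-73, 0, 80] mm when home
- raked_pin (a joint): how far the leaning pin is driven along its own axis, m: 0 standing proud, 0.025 home (the head sits on its boss, 34 mm across). About 7 N of friction; it stays where it is left
- mallet: mallet, 0.42 kg: round head 52 mm across and 64 mm tall with grey faces at both ends, which stands on one face; wooden handle 24 mm wide and 28 mm high. Origin at the centre of the lower face, z along the head's axis (upper face at z = 64 mm). The handle's axis is at z = 32 mm and runs along -x, from the head (x = -26 mm) to its end at x = -126 mm
- bench_block: fixed round steel bench block, 90 mm across and 70 mm tall, on whose flat top the mallet stands; origin at the centre of its underside, z up. Mind the solid surroundings: a brown hose in front of it arches 170 mm above the bench between the block and the fixture, the black tub behind is 145 mm tall, the grey cabinet behind the fixture 180 mm, and the welder stands at the right
- tungsten_tube: bystander: tube with a red cap lying on the bench, 160 mm long, 19 mm thick; origin at its middle, length along y
- paste_tin: bystander: round white tin with a red lid, 65 mm across, 37 mm tall; origin at the centre of its underside
- spanner: bystander: spanner lying flat on the bench, 184 mm long, 27 mm wide, 8 mm thick; origin near its middle, length along y

How it is judged (in metres and radians):
On the way, in this order (a step that is already met when the one before it is completed fails the run):
1. the table is turned against its stop (within 4 degrees), both pins still standing proud (value of joint table above 1.5 rad and value of joint each of upright_pin, raked_pin below 0.006 m), for 0.2 s.
2. both pins are driven home (within 3 mm), the table at its stop (value of joint table above 1.5 rad and value of joint each of upright_pin, raked_pin above 0.022 m), for 0.2 s.
At the end, for the whole second after the job is handed in: The table is at its stop (within 4 degrees), both pins are home (within 3 mm), and the mallet stands released and at rest on its block on one face of its head (within 7 degrees of upright, its centre within 35 mm of the block's) (all of step 2 and horizontal distance between mallet and bench_block below 0.035 m and height (world z) of mallet above 0.05 m and angle between the z axis of mallet and the z axis of bench_block, either way round below 0.12 rad and contact force between mallet and bench_block above 1 N and linear speed of mallet below 0.02 m/s); the robot touches nothing.
It fails at once if a pin's head is pushed by the gripper or arm instead of the mallet (contact force between the arm and upright_head above 3 N or contact force between the arm and raked_head above 3 N).
It fails at once if a pin is hit with the mallet head's own axis more than 20 degrees off the pin's axis ((contact force between mallet and upright_head above 4 N and angle between the z axis of mallet and the z axis of upright_head, either way round above 0.35 rad) or (contact force between mallet and raked_head above 4 N and angle between the z axis of mallet and the z axis of raked_head, either way round above 0.35 rad)).
It fails at once if a pin is driven while the table is not at its stop (value of joint any of upright_pin, raked_pin above 0.006 m and value of joint table below 1.45 rad).
It fails at once if the tungsten tube, the paste tin or the spanner is moved by more than 25 mm (distance of any of tungsten_tube, paste_tin, spanner from where it was at the start of the episode above 0.025 m).
It also fails if it takes over 67 s, if anything falls off the work surface, if the arm or the gripper's body presses on something with over 40 N, if the wrist force passes 120 N, or if a joint passes its speed limit or range.

ROBOT

A 7-joint arm with a two-finger parallel gripper is mounted at the origin on a cart in front of the work surface, level with it; the furniture and walls round the work are solid. World frame = base frame: x ahead of the robot, y to its left, z up, the work surface at z = 0. Lengths are in m, angles in degrees, forces in N, time in s.
With the tool pointing down it reaches from about 0.425 to 0.875 m from the base axis. Payload 4.7 kg.
Tool frame: the origin (TCP) lies at the centre of the arm's flange, where the gripper is bolted on; the fingertips stand 182 mm ahead of it and the grasp point (between the pads) lies 164 mm ahead of it (env.grip_depth is the distance from the TCP to the grasp point, in m); z points along the fingers, y is the line along which they close (so a half turn about z gives the same grasp; the last joint's range is limited). The gripper opens to 87 mm and grips with 3 to 60 N. Pads are 19 mm wide; open, the fingers measure 117 mm over their backs; the gripper's body (75 mm by 190 mm) begins 51 mm behind the grasp point.
Start: joints at [-74.593, 18.392, -4.016, 83.108, 1.295, 78.541, -3.26], TCP at [0.164, 0.629, 0.405] pointing down, gripper open.
Joint ranges: [-163.93, 163.93], [-17.29, 119.83], [-79.2, 71.16], [3.27, 140.29], [-89.18, 269.18], [5.43, 117.66], [-154.24, 154.24]. Speed limits (degrees/s): [147.25, 147.25, 180, 180, 180, 180, 180].

INTERFACE

Orientations are given as [roll, pitch, yaw] about the fixed x, y, z axes, in that order (R = Rz(yaw) Ry(pitch) Rx(roll)).
In Python, from cell import env gives the robot as it stands. The module is installed in compiled form; this text tells all that it offers.
- The arm moves only by the tool send_rows, never from a script. Its arguments are lists of equal length, an entry for each row: "xyz": the shift along the tool's x, y, z in m, a list of three; "rotation": the turn, a rotation vector about the tool's x, y, z in rad, a list of three; "jaw": the opening, from 0 (shut) to 1 (fully open). A call has 1 to 20 rows; each row shifts and turns the commanded pose from where the row before left it, along the tool's axes as they then stand; what a row does not reach is not made up. A row lasts 1/10 s, in which the tool goes at most 50 mm and 8.59 degrees, less where a joint would pass 70% of its speed; a pose out of reach is approached as far as the arm can. A call is refused whole if a number of a shift passes 0.05 or a number of a turn 0.15, either way. A call with a gripper value outside its range is refused whole. The fingers move at their own pace and stop on an object; "newtons" is the grip in N (left out, the last holds). Time passes only in rows, so rows that do not move let the fingers close. It gives the time, the measured TCP pose, the force, the opening and the grip force at its end, in the units of the state.
- env.get_obs(): the state, without advancing time (a new reading comes with each control period).
- env.read_camera(name): name is "side" or "top"; returns a dict with "image" (400x640x3 uint8, blue, green, red), "fx", "fy", "cx", "cy" (pixels), "R" (3x3) and "t" (3): a world point X has camera coordinates R X + t. Camera axes: x right, y down, z forward; pixel columns grow to the right and rows downward; lengths in m; the calibration is good to about 2 mm. A picture is of the moment at which its call begins. There is no depth.
- env.sign_off(): hands the job in; it is judged then, once.
The state is a dict: "time_s": time; "qpos": joint angles; "joint_velocities": joint speeds; "effort": joint torques, N m; "tool_pos": TCP position; "tool_rot": TCP orientation; "force": force on the tool from outside, world axes, zero at the start; "wrist_torque": the same for the moment, N m; "grip_width": finger opening in m; "grasp_force": force on a finger pad.
Only numpy, scipy, OpenCV 4.12 (cv2) and the standard library are available. Lean on these libraries where they do the work, as an engineer would, in place of code of your own. Each camera call takes 0.05 s, during which the arm holds its last target. There are 200 camera calls.

## Working session

There is one attempt and no reset: what is moved stays moved. The work goes in short steps, Python scripts to look and compute and a tool call to move; the robot and the scene stay as the last step left them, time stands still between calls to the robot, and variables do not carry over. Pictures are saved under pics/ and viewed, at most 10 in all, crops included, and the job is handed in when it is done.

Besides the shell and the picture viewer there is one more tool, called after "Call:" as a command line: name --argument value ..., lists and objects as JSON in quotes. send_rows: Moves the arm, as the interface text tells. Its arguments: {"type":"object","properties":{"xyz":{"type":"array"},"rotation":{"type":"array"},"jaw":{"type":"array"},"newtons":{"type":"number"}},"required":["xyz","rotation","jaw"]}

```bash
mkdir -p pics
python3 - <<'E'
from cell import env
import cv2,numpy as np
o=env.get_obs()
for k,v in o.items(): print(k,np.round(v,3))
print(env.grip_depth)
for n in("side","top"):
    c=env.read_camera(n); cv2.imwrite(f"pics/{n}0.png",c["image"])
    print(n,c["fx"],c["fy"],c["cx"],c["cy"],np.round(c["R"],3).tolist(),np.round(c["t"],3), np.round(-c["R"].T@c["t"],3))
E
```

```text
time_s 0.0
qpos [-74.593  18.442  -4.014  83.175   1.296  78.539  -3.259]
joint_velocities [ 0.045  0.011  0.017 -0.102  0.044  0.071  0.025]
effort [ 1.0000e-03 -4.9129e+01 -4.0300e-01 -3.1252e+01 -6.4000e-02  4.4000e-02
  0.0000e+00]
tool_pos [0.164 0.629 0.404]
tool_rot [-1.79889e+02  7.00000e-03  1.65402e+02]
force [-0.138 -1.188 -0.058]
wrist_torque [0.004 0.035 0.035]
grasp_force 0.0
grip_width 0.087
0.1635
side 405.76029370748216 405.76029370748216 315.7644096066231 197.0806405974751 [[0.995, -0.101, 0.009], [-0.043, -0.505, -0.862], [0.091, 0.857, -0.507]] [-0.481  0.076  1.168] [ 0.375 -1.011  0.662]
top 420.82652771877184 420.82652771877184 322.6537243219105 188.85382296677793 [[0.025, -1.0, -0.009], [-0.985, -0.023, -0.168], [0.168, 0.013, -0.986]] [-0.057  0.509  1.39 ] [ 0.27  -0.063  1.455]
```

View pics/side0.png

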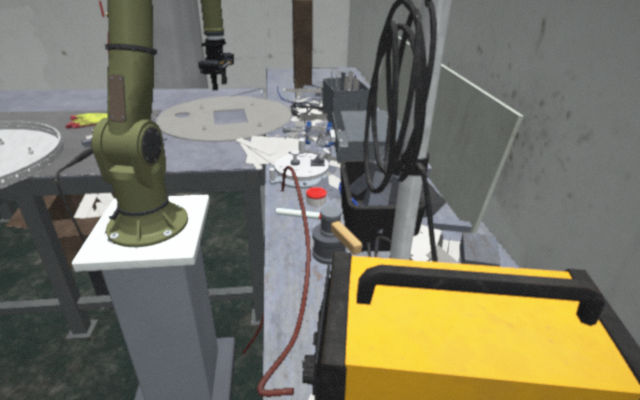

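View pics/top0.png

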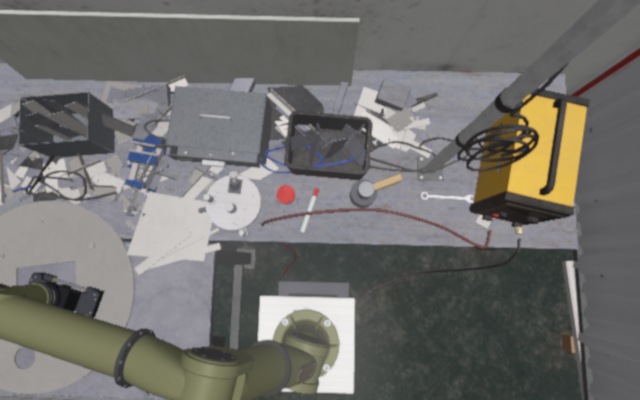

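The side view shows the fixture near (302,165), the mallet on its block near (335,230) and the tin at (316,193). In the top view the fixture is near (233,202), the mallet head at (363,192) with its handle towards (400,180), and the tube, tin and spanner lie nearby. I'll zoom in.

Run:
```python
import cv2,numpy as np
t=cv2.imread("pics/top0.png")[165:240,195:275]; s=cv2.imread("pics/side0.png")[140:190,260:340]
r=lambda a,k:cv2.resize(a,None,fx=k,fy=k,interpolation=cv2.INTER_CUBIC)
a=r(t,5);b=r(s,5)
h=600
im=np.zeros((600,800,3),np.uint8); im[:375,:400]=a; im[:250,400:]=b
c=r(cv2.imread("pics/top0.png")[170:215,345:410],5); im[375:600,:325]=c
d=r(cv2.imread("pics/side0.png")[200:270,300:370],5); im[250:600,400:750]=d
cv2.imwrite("pics/zoom0.png",im)
```

```text
(no output)
```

View pics/zoom0.png

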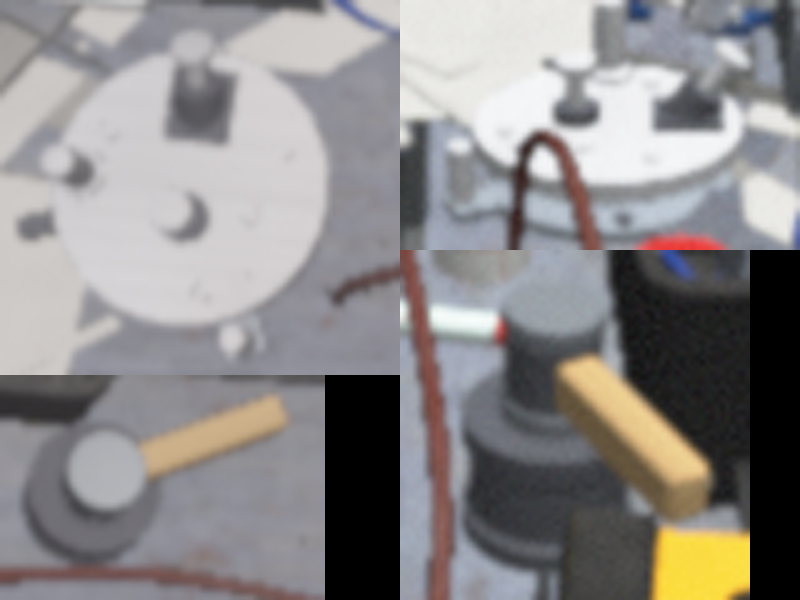

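The zoom separates the features. In the top view: raked head (234,174.6), upright head (229.6,207.4), handle top (206.4,197.4), stop post top (242,233.4), mallet face (366.4,189). The side view gives the handle top at (302,141.6), the post top at (272,169) and the mallet face at (331,210). Next I'll refine with masks and turn pixels into positions.

```bash
cat > h.py <<'E'
from cell import env
import cv2,numpy as np
from scipy.spatial.transform import Rotation as Ro
def ray(c,p):
    d=c["R"].T@np.array([(p[0]-c["cx"])/c["fx"],(p[1]-c["cy"])/c["fy"],1]); return -c["R"].T@c["t"],d
def plane(c,p,z):
    o,d=ray(c,p); return o+d*(z-o[2])/d[2]
def tri(a,p,b,q):
    o1,d1=ray(a,p);o2,d2=ray(b,q)
    s=np.linalg.lstsq(np.c_[d1,-d2],o2-o1,rcond=None)[0]
    x,y=o1+s[0]*d1,o2+s[1]*d2; return (x+y)/2,np.linalg.norm(x-y)
def proj(c,X):
    v=c["R"]@np.array(X)+c["t"]; return np.array([c["cx"]+c["fx"]*v[0]/v[2],c["cy"]+c["fy"]*v[1]/v[2]])
def rigid(P,Q):  # 2D fit Q=R P+t
    P,Q=np.array(P),np.array(Q);p,q=P.mean(0),Q.mean(0)
    a=(P-p)@[1,1j];b=(Q-q)@[1,1j];th=np.angle(np.vdot(a,b))
    R=np.array([[np.cos(th),-np.sin(th)],[np.sin(th),np.cos(th)]])
    return R,q-R@p,np.degrees(th),np.linalg.norm(P@R.T+q-R@p-Q,axis=1)
E
python3 - <<'E'
from h import *
T=env.read_camera("top");S=env.read_camera("side")
# blobs
def ell(c,m,name):
    cs,_=cv2.findContours(m.astype(np.uint8),cv2.RETR_EXTERNAL,cv2.CHAIN_APPROX_NONE)
    for k in cs:
        if cv2.contourArea(k)>15:
            (x,y),wh,a=cv2.minAreaRect(k); M=cv2.moments(k); print(name,np.round([M['m10']/M['m00'],M['m01']/M['m00']],1),"rect",np.round([x,y,*wh,a],1))
r=lambda im,x0,x1,y0,y1:(lambda m:(m.__setitem__((slice(y0,y1),slice(x0,x1)),1),m)[1])(np.zeros(im.shape[:2],bool))
for c,n,box in((T,"T",(345,410,165,215)),(S,"S",(300,370,200,270))):
    im=c["image"].astype(int);b,g,rr=im[...,0],im[...,1],im[...,2]
    ell(c,(rr-b>40)&r(im,*box),n+" wood")
im=T["image"].astype(int)
ell(T,(im.sum(2)>400)&(im.max(2)-im.min(2)<25)&r(im,356,376,178,201),"T mallet face")
disc=(im.min(2)>175)&r(im,203,263,172,233); ell(T,disc,"disc")
P=[(0,-74),(22,0),(-87,0)]
Q=[plane(T,p,z)[:2] for p,z in(((206.4,197.4),.11),((229.6,207.4),.095),((234,174.6),.101))]
print(rigid(P,Q),np.round(Q,3))
print("handle",tri(T,(206.4,197.4),S,(302,141.6)))
print("post",tri(T,(242,233.4),S,(272,169)))
print("malletface",tri(T,(366.4,189),S,(331,210)))
for n,p,z in(("mface",(366.4,189),.134),("blocktop",(345+92/5,170+(490-375)/5),.07),("post",(242,233.4),.052),("wend",(345+278/5,170+(412-375)/5),.116)): print(n,np.round(plane(T,p,z),3))
E
```

```text
T wood [387.2 181.7] rect [387.4 181.6   7.   28.8  69.4]
S wood [359.5 262.4] rect [359.5 262.   14.   19.   90. ]
S wood [347.5 236.1] rect [346.3 236.3  38.9  12.7  45. ]
S wood [305.8 233.2] rect [305.4 234.4  69.4   5.   84.9]
T mallet face [366.8 187.4] rect [366.5 187.   18.   17.   90. ]
disc [205.7 181.5] rect [206.5 182.5  11.    7.   90. ]
disc [232.1 201.7] rect [232.5 202.   60.   59.   90. ]
(array([[-0.99567745, -0.09287847],
       [ 0.09287847, -0.99567745]]), array([-23.38522926, -22.26932499]), np.float64(174.6707746841564), array([53.82671105, 50.10147517, 69.76516481])) [[0.462 0.331]
 [0.433 0.257]
 [0.541 0.248]]
handle (array([0.4653457 , 0.333921  , 0.09881119]), np.float64(0.0033110217411589835))
post (array([0.35485202, 0.22061689, 0.05067145]), np.float64(0.005126672379633125))
malletface (array([ 0.49909255, -0.18466346,  0.13479877]), np.float64(0.0032881744696529928))
mface [ 0.498 -0.185  0.134]
blocktop [ 0.495 -0.181  0.07 ]
post [0.352 0.22  0.052]
wend [ 0.541 -0.297  0.116]
```

Run:
```python
from h import *
T=env.read_camera("top");S=env.read_camera("side")
P=np.array([(0,-74),(22,0),(-87,0)])/1e3
Q=[plane(T,p,z)[:2] for p,z in(((206.4,197.4),.11),((229.6,207.4),.095),((234,174.6),.101))]
print(rigid(P,Q))
print("disc",plane(T,(232.1,201.7),.05),"lug",plane(T,(202.6,210),.05))
for n,p,z in(("tubR",(370,178),.145),("tubL",(286,172),.145),("cabR",(266,163),.18),("cabL",(168,157),.18)): print(n,np.round(plane(T,p,z),3))
w=plane(T,(387.4,181.6),.116);print("wood mid",w)
b=cv2.boxPoints(((387.4,181.6),(7,28.8),69.4)); print(np.round([plane(T,p,.116)[:2] for p in b],3))
im=S["image"].astype(int);m=(im[...,2]-im[...,0]>25)&(im[...,2]-im[...,1]>25); 
im=T["image"].astype(int);mt=(im[...,2]-im[...,0]>15)&(im[...,2]-im[...,1]>15)
for col in range(270,430,12):
    r=np.where(mt[203:245,col])[0]
    if len(r)==0: continue
    r=203+np.median(r); out=[]
    for z in np.arange(0,.2,.005):
        X=plane(T,(col,r),z);u,v=np.round(proj(S,X)).astype(int)
        if m[v,u]: out.append(np.round(X,3).tolist())
    print(col,r,out[:1],out[-1:])
```

```text
(array([[-0.99567745, -0.09287847],
       [ 0.09287847, -0.99567745]]), array([0.45492052, 0.25580426]), np.float64(174.6707746841564), array([0.00114417, 0.00103372, 0.00035153]))
disc [0.4580369  0.26015151 0.05      ] lug [0.42752864 0.35792339 0.05      ]
tubR [ 0.531 -0.195  0.145]
tubL [0.545 0.072 0.145]
cabR [0.564 0.132 0.18 ]
cabL [0.577 0.439 0.18 ]
wood mid [ 0.52651126 -0.253927    0.116     ]
[[ 0.52  -0.206]
 [ 0.555 -0.294]
 [ 0.533 -0.301]
 [ 0.498 -0.214]]
270 220.0 [] []
282 217.5 [] []
294 215.0 [[0.408, 0.042, 0.145]] [[0.408, 0.042, 0.145]]
306 213.0 [[0.415, 0.005, 0.145]] [[0.413, 0.004, 0.16]]
318 212.0 [[0.421, -0.033, 0.13]] [[0.416, -0.033, 0.17]]
330 211.0 [[0.427, -0.071, 0.115]] [[0.418, -0.07, 0.185]]
342 210.0 [[0.445, -0.113, 0.0]] [[0.423, -0.107, 0.18]]
354 209.5 [[0.447, -0.154, 0.0]] [[0.425, -0.143, 0.185]]
366 209.0 [[0.447, -0.194, 0.025]] [[0.427, -0.179, 0.185]]
378 210.0 [[0.444, -0.234, 0.03]] [[0.424, -0.214, 0.195]]
390 211.5 [[0.44, -0.275, 0.03]] [[0.434, -0.268, 0.075]]
402 214.5 [[0.432, -0.317, 0.02]] [[0.428, -0.312, 0.05]]
414 217.5 [[0.423, -0.36, 0.01]] [[0.421, -0.355, 0.035]]
426 221.0 [[0.412, -0.401, 0.01]] [[0.411, -0.398, 0.025]]
```

Call:
send_rows --xyz '[[0,0,0]]' --rotation '[[0,0,0]]' --jaw '[0.5]' --newtons 30

```text
time_s: 0.4
tool_pos: [0.1638, 0.629, 0.4046]
tool_rot: [-180.0, 0.0, 165.4]
force: [-0.2, 0.1, -0.2]
grip_width: 0.0835
grasp_force: 0.0
```

Call:
send_rows --xyz '[[-0.036,-0.021,0],[-0.037,-0.022,0],[-0.036,-0.021,0],[-0.037,-0.022,0],[-0.036,-0.021,0],[-0.037,-0.022,0],[-0.036,-0.021,0],[-0.037,-0.022,0],[-0.036,-0.021,0],[-0.036,-0.021,0],[0,0,0],[0,0,0.01],[0,0,0.02],[0,0,0.02],[0,0,0.02],[0,0,0],[0,0,0]]' --rotation '[[0,0,0],[0,0,0],[0,0,0],[0,0,0],[0,0,0],[0,0,0],[0,0,0],[0,0,0],[0,0,0],[0,0,0],[0,0,0],[0,0,0],[0,0,0],[0,0,0],[0,0,0],[0,0,0],[0,0,0]]' --jaw '[0.5,0.5,0.5,0.5,0.5,0.5,0.5,0.5,0.5,0.5,0.5,0.5,0.5,0.5,0.5,0.5,0.5]'

```text
time_s: 2.1
tool_pos: [0.4612, 0.3313, 0.3345]
tool_rot: [-180.0, -0.1, 165.5]
force: [0.0, -0.2, -0.2]
grip_width: 0.0435
grasp_force: 0.0
```

Call:
send_rows --xyz '[[0,0,0.02],[0,0,0.02],[0,0,0.02],[0,0,0.02],[0,0,0],[0,0,0],[0,0,0],[0,0,0],[0,0,0],[0,0,0]]' --rotation '[[0,0,0],[0,0,0],[0,0,0],[0,0,0],[0,0,0],[0,0,0],[0,0,0],[0,0,0],[0,0,0],[0,0,0]]' --jaw '[0.5,0.5,0.5,0.5,0.5,0,0,0,0,0]' --newtons 30

```text
time_s: 3.1
tool_pos: [0.4628, 0.3321, 0.2564]
tool_rot: [179.7, 0.2, 165.4]
force: [1.2, 4.5, -2.0]
grip_width: 0.0223
grasp_force: 30.0
```

Call:
send_rows --xyz '[[0.005,-0.0012,0],[0.005,-0.0012,0],[0.0049,-0.0019,0],[0.0048,-0.0019,0],[0.0045,-0.0025,0],[0.0045,-0.0026,0],[0.0041,-0.0031,0],[0.0041,-0.0032,0],[0.0037,-0.0037,0],[0.0036,-0.0037,0],[0.0031,-0.0042,0],[0.0031,-0.0042,0],[0.0025,-0.0046,0],[0.0024,-0.0046,0],[0.0018,-0.0048,0],[0.0018,-0.0049,0],[0.0011,-0.0051,0],[0.0011,-0.0051,0],[0,0,0],[0,0,0]]' --rotation '[[0,0,0],[0,0,0],[0,0,0],[0,0,0],[0,0,0],[0,0,0],[0,0,0],[0,0,0],[0,0,0],[0,0,0],[0,0,0],[0,0,0],[0,0,0],[0,0,0],[0,0,0],[0,0,0],[0,0,0],[0,0,0],[0,0,0],[0,0,0]]' --jaw '[0,0,0,0,0,0,0,0,0,0,0,0,0,0,0,0,0,0,0,0]'

```text
time_s: 5.1
tool_pos: [0.3803, 0.2925, 0.2565]
tool_rot: [179.6, -0.8, 165.9]
force: [-23.7, 14.8, 11.1]
grip_width: 0.0176
grasp_force: 32.5
```

Call:
send_rows --xyz '[[0,0,0],[0,0,0],[0,0,0],[0,0,-0.03],[0,0,-0.03],[0,0,-0.03],[0,0.04,0],[0,0.05,0],[0,0.05,0],[0,0.04,0],[0,0,0]]' --rotation '[[0,0,0],[0,0,0],[0,0,0],[0,0,0],[0,0,0],[0,0,0],[0,0,0],[0,0,0],[0,0,0],[0,0,0],[0,0,0]]' --jaw '[0.5,0.5,0.5,0.5,0.5,0.5,0.5,0.5,0.5,0.5,0.5]'

```text
time_s: 6.2
tool_pos: [0.4323, 0.4639, 0.3436]
tool_rot: [179.9, -0.0, 165.6]
force: [-0.1, -0.1, -1.1]
grip_width: 0.0435
grasp_force: 0.0
```

Run:
```python
from h import *
print(env.get_obs()["tool_pos"])
T=env.read_camera("top");S=env.read_camera("side")
r=lambda a,k:cv2.resize(a,None,fx=k,fy=k,interpolation=cv2.INTER_CUBIC)
im=np.zeros((600,800,3),np.uint8)
im[:600,:400]=r(T["image"][160:260,200:266],6)[:600,:396].repeat(1,0) if 0 else np.pad(r(T["image"][150:250,200:266],6),((0,0),(0,4),(0,0)))
im[:300,400:]=r(S["image"][135:195,265:345],5)
cv2.imwrite("pics/z1.png",im)
```

```text
[0.43229058 0.46387529 0.34355818]
```

View pics/z1.png

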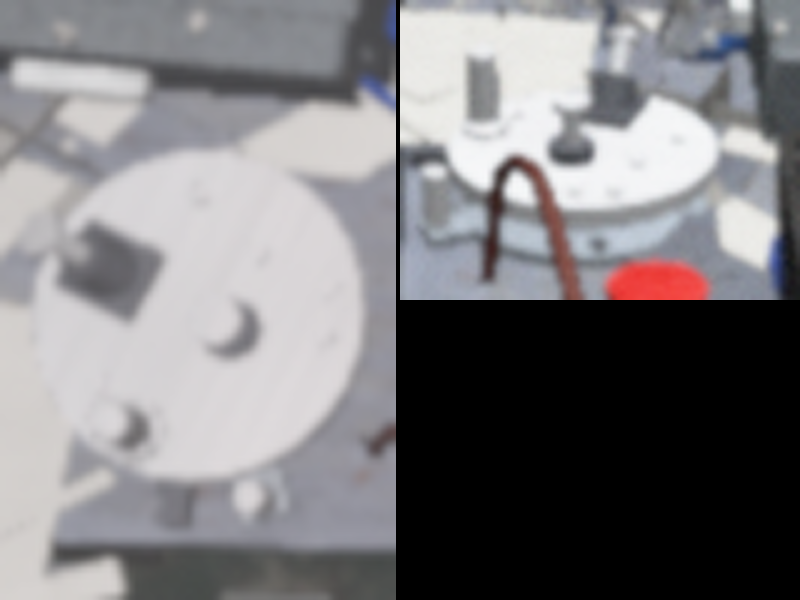

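The table has turned most of the way. The handle top is at (219.7,220), the upright head at (236.7,204.5), the raked head at (210.3,190), the lug at (229.7,234) and the post at (241.7,232.8). The lug is still about 12 px short of the post.

Run:
```python
from h import *
T=env.read_camera("top")
P=np.array([(0,-74),(22,0),(-87,0)])/1e3
Q=[plane(T,p,z)[:2] for p,z in(((219.7,220),.11),((236.7,204.5),.095),((210.3,190),.101))]
print(rigid(P,Q),np.round(Q,3))
c=np.array([.455,.256])
for n,p in (("lug",(229.7,234)),("post",(241.7,232.8))):
    X=plane(T,p,.05)[:2]-c; print(n,np.degrees(np.arctan2(X[1],X[0])),np.linalg.norm(X))
```

```text
(array([[-0.45467909,  0.89065534],
       [-0.89065534, -0.45467909]]), array([0.45248509, 0.24914332]), np.float64(-117.0442879130085), array([0.00329289, 0.00469139, 0.00594278])) [[0.39  0.283]
 [0.443 0.234]
 [0.488 0.322]]
lug 177.00299598475834 0.10580190777128612
post -161.19617427423574 0.10638469428870814
```

Call:
send_rows --xyz '[[-0.001,-0.046,0],[-0.001,-0.046,0],[-0.001,-0.047,0],[-0.002,-0.047,0],[0,0,0],[0,0,0.03],[0,0,0.03],[0,0,0.027],[0,0,0],[0,0,0],[0,0,0],[0,0,0],[0,0,0]]' --rotation '[[0,0,0],[0,0,0],[0,0,0],[0,0,0],[0,0,0],[0,0,0],[0,0,0],[0,0,0],[0,0,0],[0,0,0],[0,0,0],[0,0,0],[0,0,0]]' --jaw '[0.5,0.5,0.5,0.5,0.5,0.5,0.5,0.5,0.5,0,0,0,0]' --newtons 20

```text
time_s: 7.65
tool_pos: [0.3903, 0.2793, 0.2593]
tool_rot: [179.8, -0.0, 165.5]
force: [-1.4, 4.4, 0.8]
grip_width: 0.0225
grasp_force: 20.0
```

Call:
send_rows --xyz '[[0.0002,-0.004,0],[0,-0.004,0],[-0.0002,-0.004,0],[0,0,0],[0,0,0]]' --rotation '[[0,0,0],[0,0,0],[0,0,0],[0,0,0],[0,0,0]]' --jaw '[0,0,0,0,0]'

```text
time_s: 8.15
tool_pos: [0.387, 0.2711, 0.2593]
tool_rot: [179.4, 0.1, 165.6]
force: [0.1, 16.1, -9.8]
grip_width: 0.0222
grasp_force: 20.1
```

Call:
send_rows --xyz '[[0,-0.003,0],[0,-0.003,0],[0,0,0],[0,0,0]]' --rotation '[[0,0,0],[0,0,0],[0,0,0],[0,0,0]]' --jaw '[0,0,0,0]'

```text
time_s: 8.55
tool_pos: [0.3859, 0.2693, 0.2593]
tool_rot: [178.8, 0.2, 165.7]
force: [7.1, 30.6, -24.1]
grip_width: 0.0226
grasp_force: 20.3
```

Call:
send_rows --xyz '[[0,0.004,0],[0,0.003,0],[0,0,0],[0,0,0],[0,0,0],[0,0,-0.03],[0,0,-0.03],[0,0,-0.04],[0,0,-0.04],[0,-0.05,0],[0,-0.05,0],[0,-0.05,0],[0,-0.05,0],[0,0,0],[0,0,0]]' --rotation '[[0,0,0],[0,0,0],[0,0,0],[0,0,0],[0,0,0],[0,0,0],[0,0,0],[0,0,0],[0,0,0],[0,0,0.14],[0,0,0.14],[0,0,0.14],[0,0,0.14],[0,0,0],[0,0,0]]' --jaw '[0,0,0.5,0.5,0.5,0.5,0.5,0.5,0.5,0.5,0.5,0.5,0.5,0.5,0.5]'

```text
time_s: 10.05
tool_pos: [0.3448, 0.1399, 0.3993]
tool_rot: [179.9, -0.4, 143.3]
force: [0.1, 1.0, -0.7]
grip_width: 0.0439
grasp_force: 0.0
```

Run:
```python
from h import *
print(env.get_obs()["tool_pos"])
T=env.read_camera("top");S=env.read_camera("side")
r=lambda a,k:cv2.resize(a,None,fx=k,fy=k,interpolation=cv2.INTER_CUBIC)
im=np.zeros((600,800,3),np.uint8)
im[:600,:396]=r(T["image"][150:250,200:266],6)
im[:300,400:]=r(S["image"][135:195,265:345],5)
cv2.imwrite("pics/z2.png",im)
```

```text
[0.34477613 0.13988779 0.39933571]
```

View pics/z2.png

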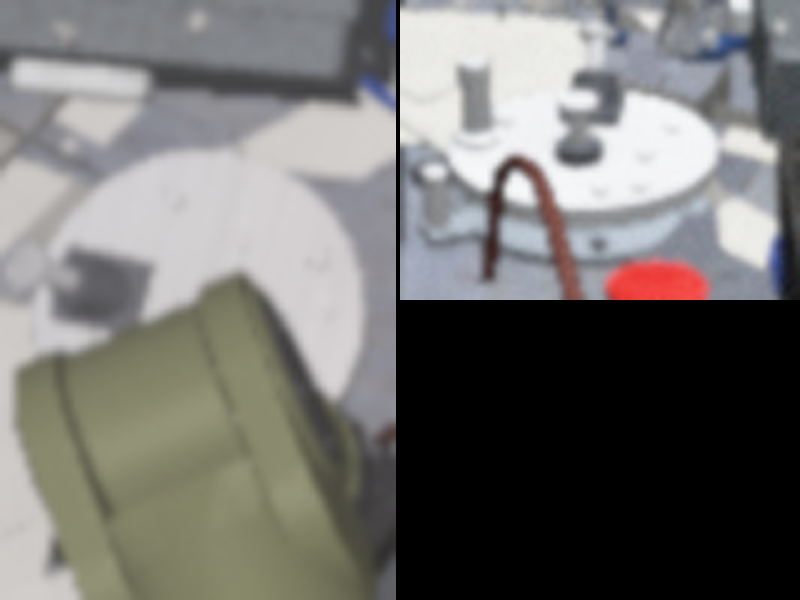

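The arm hides part of the top view. The raked head shows at (204.2,195), and the side view shows the lug beside the post. I'll go on to the mallet and measure again once the view is clear.

Call:
send_rows --xyz '[[-0.037,-0.02,0],[-0.037,-0.02,0],[-0.037,-0.02,0],[-0.037,-0.02,0],[-0.037,-0.02,0],[-0.037,-0.02,0],[-0.037,-0.02,0],[-0.037,-0.02,0],[-0.037,-0.02,0],[-0.036,-0.02,0],[0,0,0.02],[0,0,0.02],[0,0,0],[0,0,0],[0,0,0]]' --rotation '[[0,0,0],[0,0,0],[0,0,0],[0,0,0],[0,0,0],[0,0,0],[0,0,0],[0,0,0],[0,0,0],[0,0,0],[0,0,0.138],[0,0,0.138],[0,0,0.138],[0,0,0.138],[0,0,0]]' --jaw '[0.5,0.5,0.5,0.5,0.5,0.5,0.5,0.5,0.5,0.5,0.5,0.5,0.5,0.5,0.5]'

```text
time_s: 11.65
tool_pos: [0.5232, -0.2361, 0.3551]
tool_rot: [-179.7, -0.4, 112.1]
force: [-0.3, 1.1, -0.1]
grip_width: 0.0434
grasp_force: 0.0
```

Run:
```python
from h import *
o=env.get_obs();print(o["tool_pos"],o["tool_rot"],o["qpos"])
T=env.read_camera("top");S=env.read_camera("side")
r=lambda a,k:cv2.resize(a,None,fx=k,fy=k,interpolation=cv2.INTER_CUBIC)
im=np.zeros((600,800,3),np.uint8)
im[:600,:396]=r(T["image"][150:250,200:266],6)
im[:300,400:]=r(S["image"][135:195,265:345],5)
im[300:600,400:]=r(T["image"][155:230,330:430],4)
cv2.imwrite("pics/z3.png",im)
```

```text
[ 0.52319441 -0.23612471  0.35509113] [-179.74903278   -0.39601578  112.12701314] [-6.77569476 11.96859052 32.50967256 98.95129747 -6.8378891  71.50083791
 49.52478625]
```

View pics/z3.png

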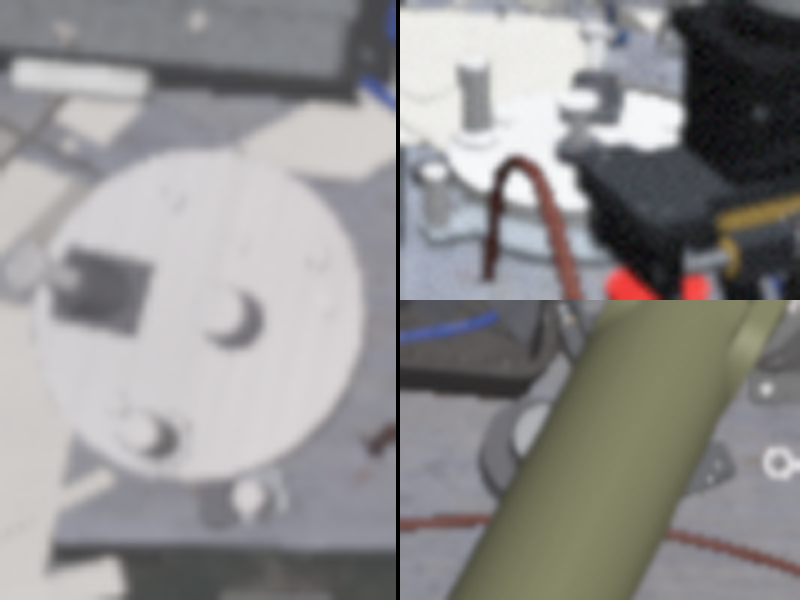

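The lug now touches the stop post. The handle top is at (223,222.2), the upright head at (238,202) and the raked head at (204.2,195).

Run:
```python
from h import *
T=env.read_camera("top");S=env.read_camera("side")
P=np.array([(0,-74),(22,0),(-87,0)])/1e3
px=[(223,222.2),(238,202),(204.2,195)]
Q=[plane(T,p,z)[:2] for p,z in zip(px,(.11,.095,.101))]
R,t,th,res=rigid(P,Q);print(t,th,res,np.round(Q,3))
for n,p,z in(("handle",(0,-.074),.11),("upr",(.022,0),.095),("rak",(-.087,0),.101),("c",(0,0),.05)):
    X=[*(R@p+t),z];print(n,np.round(X,4),"top",proj(T,X).round(1),"side",proj(S,X).round(1))
print("raked tri",tri(T,px[2],S,(265+195/5,135+25/5)))
print("handle tri",tri(T,px[0],S,(265+72/5,135+65/5)))
print("disc c",plane(T,(200+198/6,150+316/6),.05))
```

```text
[0.45508466 0.25484637] -101.45111812177235 [0.00204322 0.00295555 0.00153244] [[0.383 0.272]
 [0.451 0.23 ]
 [0.471 0.341]]
handle [0.3826 0.2695 0.11  ] top [223.6 222.4] side [278.5 146.7]
upr [0.4507 0.2333 0.095 ] top [237.1 202.2] side [299.3 154.5]
rak [0.4724 0.3401 0.101 ] top [204.5 194.6] side [303.4 140.4]
c [0.4551 0.2548 0.05  ] top [233.6 202.6] side [300.3 163.8]
raked tri (array([0.47284665, 0.34080391, 0.10180928]), np.float64(0.003692723979582856))
handle tri (array([0.38449353, 0.27319661, 0.10344819]), np.float64(0.0017567025006067969))
disc c [0.45482023 0.25690816 0.05      ]
```

Call:
send_rows --xyz '[[-0.004,-0.003,0.015],[0,0,0.02],[0,0,0.02],[0,0,0.015],[0,0,0.012],[0,0,0],[0,0,0],[0,0,0]]' --rotation '[[0,0,0],[0,0,0],[0,0,0],[0,0,0],[0,0,0],[0,0,0],[0,0,0],[0,0,0]]' --jaw '[0.5,0.5,0.5,0.5,0.5,0.5,0.5,0.5]'

```text
time_s: 12.65
tool_pos: [0.52, -0.2438, 0.2746]
tool_rot: [-179.9, -0.4, 111.8]
force: [0.1, -0.0, -0.3]
grip_width: 0.0434
grasp_force: 0.0
```

Call:
send_rows --xyz '[[0,0,0.005],[0,0,0],[0,0,0],[0,0,0],[0,0,0],[0,0,0]]' --rotation '[[0,0,0],[0,0,0],[0,0,0],[0,0,0],[0,0,0],[0,0,0]]' --jaw '[0.5,0,0,0,0,0]' --newtons 60

```text
time_s: 13.25
tool_pos: [0.5198, -0.2434, 0.2689]
tool_rot: [-179.9, -0.4, 111.8]
force: [-0.1, 0.4, 0.6]
grip_width: 0.0236
grasp_force: 58.8
```

Call:
send_rows --xyz '[[0,0,-0.01],[0,0,-0.02],[0,0,-0.03],[0,0,-0.03],[0,0,-0.03],[0,0,-0.03],[0,0,0],[0,0,0]]' --rotation '[[0,0,0],[0,0,0],[0,0,0],[0,0,0],[0,0,0],[0,0,0],[0,0,0],[0,0,0]]' --jaw '[0,0,0,0,0,0,0,0]'

```text
time_s: 14.05
tool_pos: [0.52, -0.2445, 0.4185]
tool_rot: [-179.9, -0.4, 111.8]
force: [-0.7, -1.3, -4.8]
grip_width: 0.0236
grasp_force: 59.0
```

Run:
```python
from h import *
o=env.get_obs();print(o["tool_pos"],o["tool_rot"],o["grip_width"],o["qpos"],o["wrist_torque"])
T=env.read_camera("top");S=env.read_camera("side")
for p,q in(((264,222),(283,178)),((264,222),(282,190)),((264,222),(288,167)),((270,220),(288,167)),((280,217.5),(292,170))): print(p,q,tri(T,p,S,q))
im=S["image"].astype(int)
cs,_=cv2.findContours(((im[...,2]-im[...,0]>40)&(im[...,1]-im[...,0]>20)).astype(np.uint8)[0:260,:],0,1)
for k in cs:
    if cv2.contourArea(k)>60: print(cv2.minAreaRect(k))
cv2.imwrite("pics/s4.png",cv2.resize(S["image"][100:260,240:440],None,fx=4,fy=3.75)[:600])
```

```text
[ 0.5199698  -0.24445997  0.41852895] [-179.85887741   -0.43580141  111.80254277] 0.02358852661445824 [-6.53462363  9.59380723 32.96406698 93.98177274 -5.502855   78.41852012
 49.01195939] [-0.30233488 -0.0779862  -0.00976032]
(264, 222) (283, 178) (array([0.39196249, 0.1485975 , 0.0529709 ]), np.float64(0.0002809885265608315))
(264, 222) (282, 190) (array([0.39171716, 0.15552327, 0.00551717]), np.float64(0.00845097437553528))
(264, 222) (288, 167) (array([0.39867529, 0.14276102, 0.09347117]), np.float64(0.020686718383431498))
(270, 220) (288, 167) (array([0.40135803, 0.12207915, 0.10390848]), np.float64(0.01408105379665312))
(280, 217.5) (292, 170) (array([0.41095381, 0.08956392, 0.10918088]), np.float64(0.01662095083461588))
((380.5, 257.0), (3.999999523162842, 60.99999237060547), 90.0)
((351.0000305175781, 183.00003051757812), (32.52690887451172, 14.142135620117188), 45.0)
((347.35882568359375, 148.8647003173828), (3.796283483505249, 30.26180076599121), 77.47119140625)
((87.5, 119.0), (12.0, 31.0), 90.0)
```

View pics/s4.png

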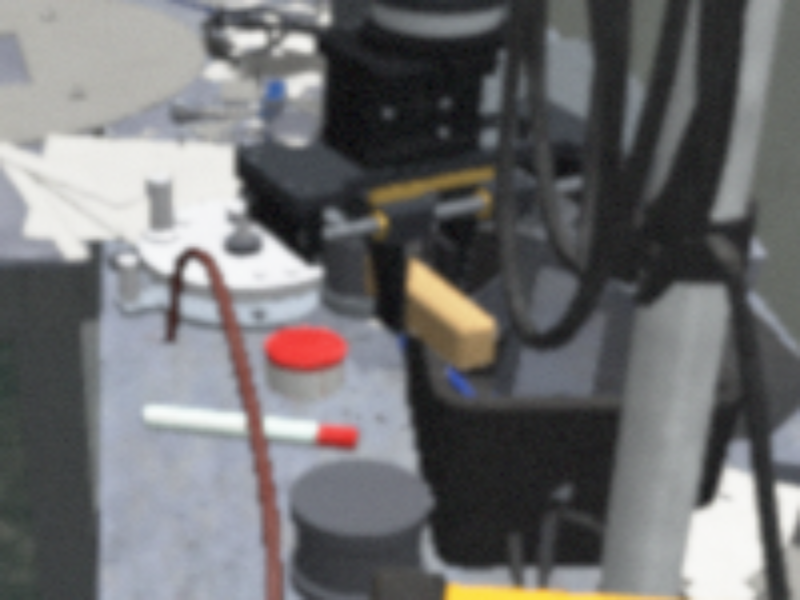

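The mallet is held level and the block is clear, its top centre at about (330,233). The hose rises near (283,178), clear of my path. Next I carry the mallet to above the upright pin.

Call:
send_rows --xyz '[[0.02,0.004,0],[0.041,0.009,0],[0.041,0.009,0],[0.041,0.009,0],[0.041,0.009,0],[0.041,0.009,0],[0.041,0.009,0],[0.041,0.009,0],[0.041,0.009,0],[0.041,0.009,0],[0.022,0.003,0],[0,0,0],[0,0,0],[0,0,0],[0,0,0],[0,0,0]]' --rotation '[[0,0,0],[0,0,0],[0,0,0],[0,0,0],[0,0,0],[0,0,0],[0,0,0],[0,0,0],[0,0,0],[0,0,0],[0,0,0.076],[0,0,0.076],[0,0,0.076],[0,0,0.076],[0,0,0.076],[0,0,0]]' --jaw '[0,0,0,0,0,0,0,0,0,0,0,0,0,0,0,0]'

```text
time_s: 15.75
tool_pos: [0.4488, 0.1696, 0.4197]
tool_rot: [-179.5, -0.2, 90.0]
force: [-1.0, 0.1, -4.0]
grip_width: 0.0238
grasp_force: 59.0
```

Call:
send_rows --xyz '[[0,0,0.02],[0,0,0.03],[0,0,0.03],[0,0,0.02],[0,0,0.013],[0,0,0],[0,0,0]]' --rotation '[[0,0,0],[0,0,0],[0,0,0],[0,0,0],[0,0,0],[0,0,0],[0,0,0]]' --jaw '[0,0,0,0,0,0,0]'

```text
time_s: 16.45
tool_pos: [0.449, 0.1707, 0.309]
tool_rot: [-179.7, -0.4, 90.1]
force: [-0.2, -0.6, -4.0]
grip_width: 0.0239
grasp_force: 59.0
```

Run:
```python
from h import *
T=env.read_camera("top");S=env.read_camera("side")
im=np.zeros((600,800,3),np.uint8)
im[:600,:396]=cv2.resize(T["image"][150:250,200:266],(396,600)); im[:400,400:]=cv2.resize(S["image"][120:200,265:345],(400,400))
cv2.imwrite("pics/z5.png",im)
print("block",plane(S,(330.5,233),.07))
```

```text
block [ 0.50065759 -0.18944937  0.07      ]
```

View pics/z5.png

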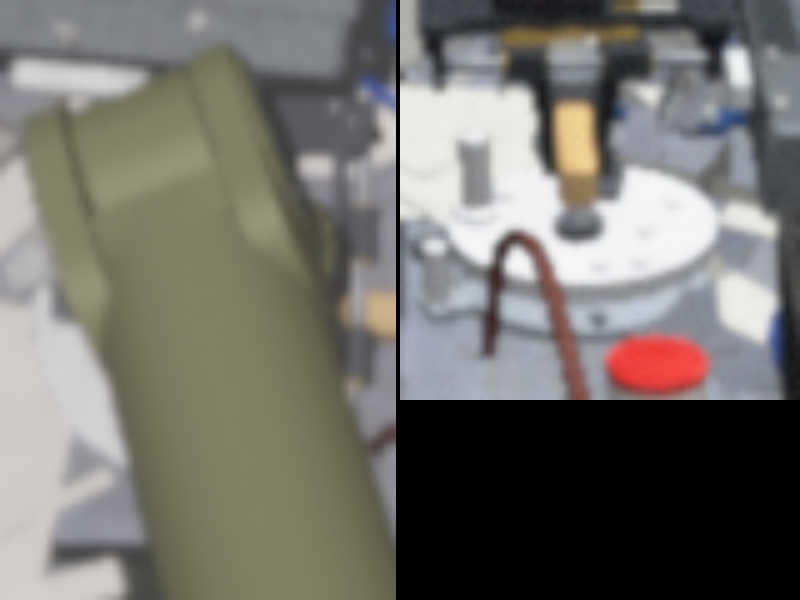

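The side view shows the mallet level and right above the upright pin, with its boss at (300,165). Clear of the hose.

Call:
send_rows --xyz '[[0,0,0.005],[0,0,0.005],[0,0,0.004],[0,0,0.003],[0,0,0.003],[0,0,0.003],[0,0,0],[0,0,0]]' --rotation '[[0,0,0],[0,0,0],[0,0,0],[0,0,0],[0,0,0],[0,0,0],[0,0,0],[0,0,0]]' --jaw '[0,0,0,0,0,0,0,0]'

```text
time_s: 17.35
tool_pos: [0.4487, 0.1707, 0.2856]
tool_rot: [-179.7, -0.3, 90.0]
force: [-0.9, -2.0, 0.3]
grip_width: 0.0237
grasp_force: 59.0
```

Call:
send_rows --xyz '[[0,0,0.004],[0,0,0.004],[0,0,0.004],[0,0,0.004],[0,0,0.003],[0,0,0],[0,0,0]]' --rotation '[[0,0,0],[0,0,0],[0,0,0],[0,0,0],[0,0,0],[0,0,0],[0,0,0]]' --jaw '[0,0,0,0,0,0,0]'

```text
time_s: 18.05
tool_pos: [0.4497, 0.1706, 0.2677]
tool_rot: [-179.9, -0.4, 90.0]
force: [-0.4, -3.1, 6.8]
grip_width: 0.0234
grasp_force: 59.9
```

Call:
send_rows --xyz '[[0,0,0.003],[0,0,0],[0,0,0.003],[0,0,0],[0,0,0]]' --rotation '[[0,0,0],[0,0,0],[0,0,0],[0,0,0],[0,0,0]]' --jaw '[0,0,0,0,0]'

```text
time_s: 18.55
tool_pos: [0.45, 0.1692, 0.2623]
tool_rot: [-179.9, -0.3, 89.9]
force: [-0.9, -8.0, 12.8]
grip_width: 0.0233
grasp_force: 60.0
```

Call:
send_rows --xyz '[[0,0,-0.01],[0,0,-0.03],[0,0,-0.05],[0,0,-0.05],[0,0,0],[0,0,0]]' --rotation '[[0,0,0],[0,0,0],[0,0,0],[0,0,0],[0,0,0],[0,0,0]]' --jaw '[0,0,0,0,0,0]'

```text
time_s: 19.15
tool_pos: [0.449, 0.1706, 0.4006]
tool_rot: [-179.8, -0.4, 90.1]
force: [-1.0, -0.3, -5.7]
grip_width: 0.0238
grasp_force: 60.0
```

Run:
```python
from h import *
o=env.get_obs();print(o["tool_pos"],o["tool_rot"],o["qpos"].round(1),o["force"].round(1),o["wrist_torque"])
T=env.read_camera("top");S=env.read_camera("side")
for z in(.095,.07): print(z,proj(S,(.4507,.2333,z)),proj(T,(.4507,.2333,z)))
im=np.zeros((600,800,3),np.uint8)
im[:,:]=cv2.resize(S["image"][95:185,260:380],(800,600))
cv2.imwrite("pics/z6.png",im)
```

```text
[0.44895867 0.17061151 0.40062302] [-179.75240123   -0.40377958   90.09604446] [-31.8  -2.3   7.8 106.9  -0.2  75.4 -23.9] [-1.  -0.3 -5.7] [-0.3072807   0.09531102  0.05416555]
0.095 [299.31415598 154.4939723 ] [237.10917522 202.21323161]
0.07 [299.39894163 161.25338346] [238.6842453  203.24285879]
```

View pics/z6.png

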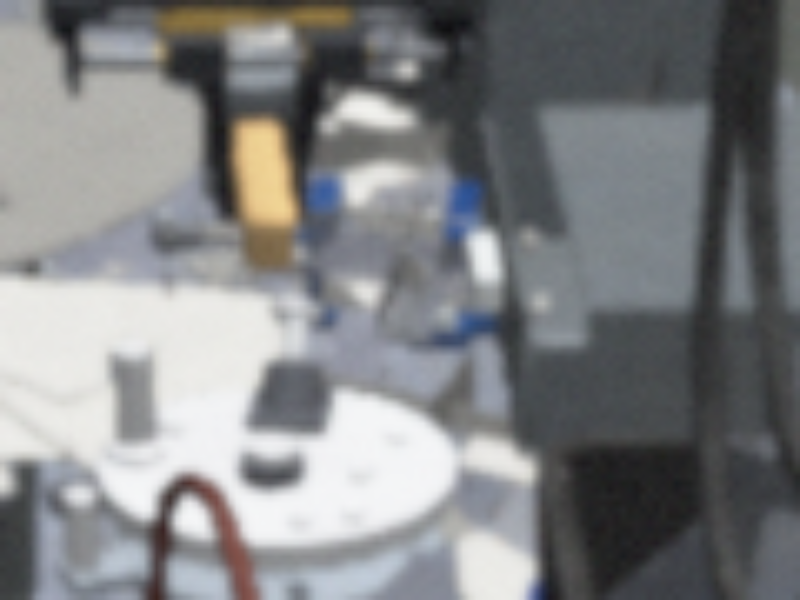

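The upright head sits at (300.8,162.5), which matches its projected home position of (299.4,161.3). It is home. Next, the pose for the leaning pin.

```bash
cat > rk.py <<'E'
from h import *
from scipy.spatial.transform import Slerp
def frame(standoff,eps=4,rot=30,head=(.4724,.3402,.101),dirn=78.5):
    t=np.radians(dirn);s,c=np.sin(np.radians(35)),np.cos(np.radians(35))
    a=np.array([s*np.cos(t),s*np.sin(t),c]);h0=np.array([-np.sin(t),np.cos(t),0]);e=np.cross(h0,a)
    if e[2]<0:e=-e
    r=np.radians(rot);h=np.cos(r)*h0+np.sin(r)*e
    M=np.c_[-h,np.cross(a,-h),a];k=np.radians(eps);s,c=np.sin(k),np.cos(k)
    B=np.array([[c,0,-s],[0,-1,0],[-s,0,-c]]).T
    R=M@B.T; off=B@[.062,-.002,-.0355]+[0,0,.1635]
    return np.array(head)+standoff*a-R@off,R
def cur():
    o=env.get_obs();return o["tool_pos"],Ro.from_euler("xyz",o["tool_rot"],degrees=True).as_matrix()
def rows(p0,R0,p1,R1,n):
    sl=Slerp([0,1],Ro.from_matrix([R0,R1]));out=[]
    for i in range(n):
        A=sl(i/n).as_matrix();d=A.T@(p1-p0)/n;w=(sl(i/n).inv()*sl((i+1)/n)).as_rotvec();out.append((d.round(4).tolist(),w.round(4).tolist()))
    return out
E
python3 - <<'E'
from rk import *
p,R=cur()
P,Q=frame(.08);print(P,Ro.from_matrix(Q).as_euler("xyz",degrees=True))
r=rows(p,R,P,Q,14)
print([x[0] for x in r]);print([x[1] for x in r])
E
```

```text
[0.45649366 0.48681023 0.3427337 ] [148.0715793   20.07383303  11.60428269]
[[0.0226, 0.0007, 0.004], [0.0227, -0.0014, 0.003], [0.0226, -0.0034, 0.0019], [0.0223, -0.0054, 0.0008], [0.0218, -0.0073, -0.0004], [0.021, -0.0092, -0.0015], [0.02, -0.011, -0.0026], [0.0188, -0.0126, -0.0037], [0.0175, -0.0141, -0.0048], [0.0159, -0.0155, -0.0058], [0.0142, -0.0167, -0.0068], [0.0124, -0.0177, -0.0077], [0.0104, -0.0186, -0.0086], [0.0083, -0.0193, -0.0093]]
[[-0.0169, -0.0466, 0.0874], [-0.0169, -0.0466, 0.0874], [-0.0169, -0.0466, 0.0874], [-0.0169, -0.0466, 0.0874], [-0.0169, -0.0466, 0.0874], [-0.0169, -0.0466, 0.0874], [-0.0169, -0.0466, 0.0874], [-0.0169, -0.0466, 0.0874], [-0.0169, -0.0466, 0.0874], [-0.0169, -0.0466, 0.0874], [-0.0169, -0.0466, 0.0874], [-0.0169, -0.0466, 0.0874], [-0.0169, -0.0466, 0.0874], [-0.0169, -0.0466, 0.0874]]
```

Call:
send_rows --xyz '[[0.0226,0.0007,0.004],[0.0227,-0.0014,0.003],[0.0226,-0.0034,0.002],[0.0223,-0.0054,0.001],[0.0218,-0.0073,0],[0.021,-0.0092,-0.0015],[0.02,-0.011,-0.0026],[0.0188,-0.0126,-0.0037],[0.0175,-0.0141,-0.0048],[0.0159,-0.0155,-0.0058],[0.0142,-0.0167,-0.0068],[0.0124,-0.0177,-0.0077],[0.0104,-0.0186,-0.0086],[0.0083,-0.0193,-0.0093],[0,0,0],[0,0,0]]' --rotation '[[-0.017,-0.0466,0.0874],[-0.017,-0.0466,0.0874],[-0.017,-0.0466,0.0874],[-0.017,-0.0466,0.0874],[-0.017,-0.0466,0.0874],[-0.017,-0.0466,0.0874],[-0.017,-0.0466,0.0874],[-0.017,-0.0466,0.0874],[-0.017,-0.0466,0.0874],[-0.017,-0.0466,0.0874],[-0.017,-0.0466,0.0874],[-0.017,-0.0466,0.0874],[-0.017,-0.0466,0.0874],[-0.017,-0.0466,0.0874],[0,0,0],[0,0,0]]' --jaw '[0,0,0,0,0,0,0,0,0,0,0,0,0,0,0,0]'

```text
time_s: 20.85
tool_pos: [0.4572, 0.4869, 0.3414]
tool_rot: [148.0, 20.0, 11.7]
force: [0.1, -1.1, -4.0]
grip_width: 0.0235
grasp_force: 60.0
```

Run:
```python
from rk import *
o=env.get_obs();print(o["qpos"].round(1),o["force"].round(1))
p,R=cur();P,Q=frame(.08)
print(p,P-p,np.degrees(Ro.from_matrix(R.T@Q).as_rotvec()))
P,Q=frame(.02)
r=rows(p,R,P,Q,4)
print([x[0] for x in r]);print([x[1] for x in r])
T=env.read_camera("top");S=env.read_camera("side")
im=np.zeros((600,800,3),np.uint8)
im[:,:396]=cv2.resize(T["image"][130:240,180:252],(396,600))
im[:,400:]=cv2.resize(S["image"][80:185,265:335],(400,600))
cv2.imwrite("pics/z7.png",im)
```

```text
[ -54.9   36.1    3.9   69.5   11.5  109.  -123.2] [ 0.1 -1.1 -4. ]
[0.4572497  0.48694388 0.34144246] [-0.00075604 -0.00013365  0.00129124] [ 0.14995737 -0.13863668  0.04441583]
[[0.0007, 0.0001, 0.0148], [0.0007, 0.0001, 0.0148], [0.0007, 0.0001, 0.0148], [0.0007, 0.0001, 0.0148]]
[[0.0007, -0.0006, 0.0002], [0.0007, -0.0006, 0.0002], [0.0007, -0.0006, 0.0002], [0.0007, -0.0006, 0.0002]]
```

View pics/z7.png

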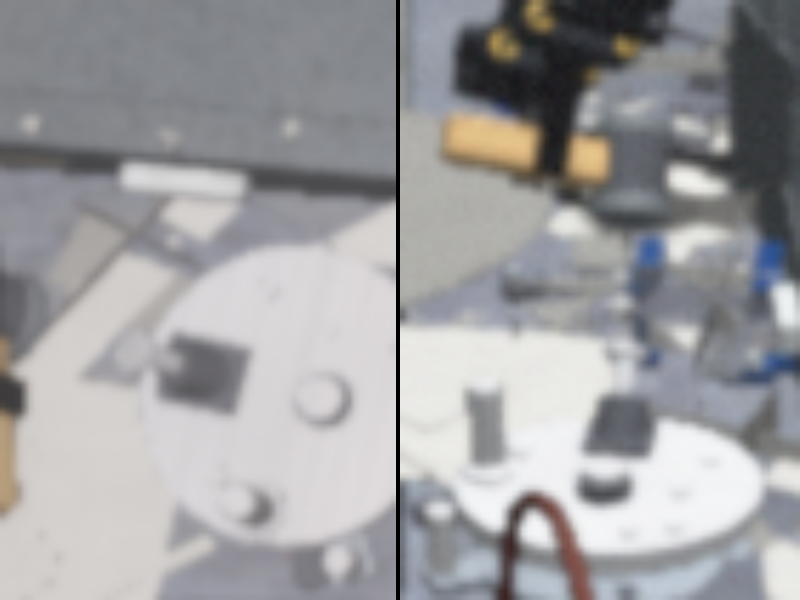

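The view is clear. The leaning head is at (204.2,194.2) as predicted, and the upright pin is home at (238.5,203). The mallet is up and left along the pin's axis.

Call:
send_rows --xyz '[[0.0007,0,0.0148],[0.0007,0,0.0148],[0.0007,0,0.0148],[0.0007,0,0.0148],[0,0,0],[0,0,0]]' --rotation '[[0,0,0],[0,0,0],[0,0,0],[0,0,0],[0,0,0],[0,0,0]]' --jaw '[0,0,0,0,0,0]'

```text
time_s: 21.55
tool_pos: [0.4504, 0.4523, 0.2976]
tool_rot: [148.1, 19.7, 11.6]
force: [-0.5, 0.4, -4.3]
grip_width: 0.0233
grasp_force: 60.0
```

Run:
```python
from rk import *
o=env.get_obs();print(o["qpos"].round(1),o["force"].round(1))
p,R=cur();P,Q=frame(.02)
print(R.T@(P-p),np.degrees(Ro.from_matrix(R.T@Q).as_rotvec()))
T=env.read_camera("top");S=env.read_camera("side")
im=np.zeros((600,800,3),np.uint8)
im[:,:396]=cv2.resize(T["image"][150:240,180:240],(396,600))
im[:,400:]=cv2.resize(S["image"][100:175,275:325],(400,600))
cv2.imwrite("pics/z8.png",im)
```

```text
[ -53.9   34.1    3.9   77.8   11.7  102.4 -123.7] [-0.5  0.4 -4.3]
[ 0.00081964 -0.00289614  0.00285711] [-0.04294623 -0.30699375 -0.19756408]
```

View pics/z8.png

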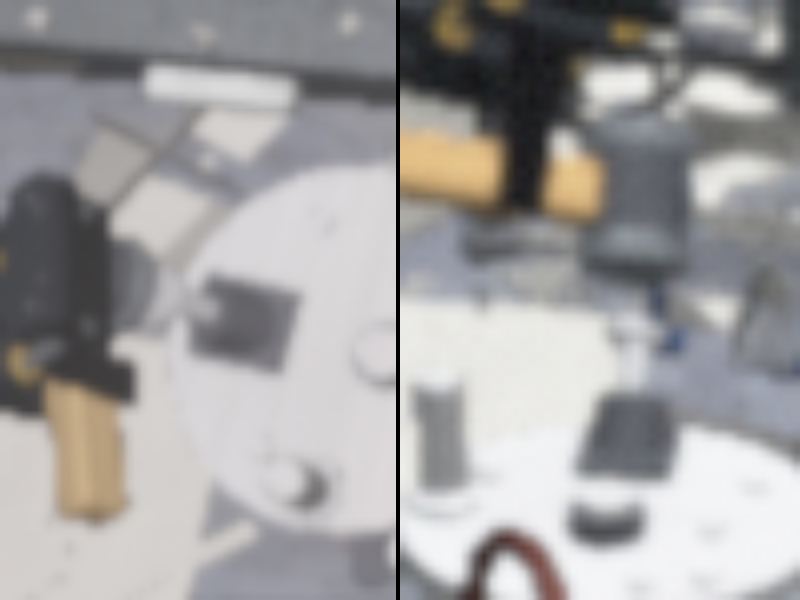

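The mallet face is just outside the leaning head and coaxial with it to within about 5 mm. I'm at the end of my picture allowance (one over, in fact), so from here I rely on numbers only.

Call:
send_rows --xyz '[[-0.001,-0.002,0.006],[0,-0.001,0.006],[0.0003,0,0.005],[0.0003,0,0.004],[0.0002,0,0.003],[0.0002,0,0.003],[0.0002,0,0.003],[0,0,0],[0,0,0]]' --rotation '[[0,0,0],[0,0,0],[0,0,0],[0,0,0],[0,0,0],[0,0,0],[0,0,0],[0,0,0],[0,0,0]]' --jaw '[0,0,0,0,0,0,0,0,0]'

```text
time_s: 22.55
tool_pos: [0.4438, 0.4382, 0.2715]
tool_rot: [148.1, 19.7, 11.6]
force: [-2.2, 2.4, 2.0]
grip_width: 0.0232
grasp_force: 60.0
```

Run:
```python
from rk import *
o=env.get_obs();print(o["qpos"].round(1),o["force"].round(1))
p,R=cur();P,Q=frame(0);a=np.array([.114,.562,.819])
print((p-P)@a,R.T@(P-p),"F.a",o["force"]@a)
```

```text
[ -53.7   33.7    3.9   81.6   11.8   99.1 -124.2] [-2.2  2.4  2. ]
-0.007115073517884328 [ 0.00200355  0.00117503 -0.00726191] F.a 2.7182104961907867
```

Call:
send_rows --xyz '[[0.0003,0,0.004],[0.0003,0,0.004],[0.0003,0,0.004],[0.0002,0,0.003],[0.0002,0,0.003],[0,0,0],[0,0,0]]' --rotation '[[0,0,0],[0,0,0],[0,0,0],[0,0,0],[0,0,0],[0,0,0],[0,0,0]]' --jaw '[0,0,0,0,0,0,0]'

```text
time_s: 23.25
tool_pos: [0.442, 0.4282, 0.2567]
tool_rot: [148.1, 19.7, 11.7]
force: [-2.8, 3.3, 4.3]
grip_width: 0.0234
grasp_force: 60.0
```

Run:
```python
from rk import *
o=env.get_obs();print(o["qpos"].round(1),o["force"].round(1))
p,R=cur();P,Q=frame(0);a=np.array([.114,.562,.819])
print((p-P)@a,R.T@(P-p),"F.a",o["force"]@a)
```

```text
[ -53.4   33.5    3.9   83.8   11.9   97.1 -124.3] [-2.8  3.3  4.3]
-0.02509252569729608 [ 0.0006442   0.00117521 -0.02519161] F.a 5.049082807444675
```

Nominally home (25.1 mm of travel). I'll press a little further, as I did on the upright pin.

Call:
send_rows --xyz '[[0.0002,0,0.003],[0.0002,0,0.002],[0,0,0],[0,0,0]]' --rotation '[[0,0,0],[0,0,0],[0,0,0],[0,0,0]]' --jaw '[0,0,0,0]'

```text
time_s: 23.65
tool_pos: [0.4415, 0.426, 0.2542]
tool_rot: [148.2, 19.6, 11.7]
force: [-3.0, 6.5, 11.1]
grip_width: 0.0238
grasp_force: 60.0
```

Run:
```python
from rk import *
o=env.get_obs();a=np.array([.114,.562,.819])
p,R=cur();P,Q=frame(0)
print((p-P)@a,"F",o["force"].round(1),"F.a",o["force"]@a)
```

```text
-0.028371567806795138 F [-3.   6.5 11.1] F.a 12.395230224831813
```

Call:
send_rows --xyz '[[0.0002,0,0.003],[0,0,0],[0,0,0],[0,0,-0.01],[0,0,-0.03],[0,0,-0.04],[0,0,-0.03],[0,0,0],[0,0,0]]' --rotation '[[0,0,0],[0,0,0],[0,0,0],[0,0,0],[0,0,0],[0,0,0],[0,0,0],[0,0,0],[0,0,0]]' --jaw '[0,0,0,0,0,0,0,0,0]'

```text
time_s: 24.55
tool_pos: [0.4609, 0.4863, 0.336]
tool_rot: [148.0, 19.8, 11.6]
force: [0.4, 0.1, -5.0]
grip_width: 0.0236
grasp_force: 60.0
```

Run:
```python
from rk import *
T=env.read_camera("top");S=env.read_camera("side")
cv2.imwrite("pics/t9.png",T["image"]);cv2.imwrite("pics/s9.png",S["image"])
a=np.array([.114,.562,.819]);h=np.array([.4724,.3402,.101])
for d in(0,.025): print(d,proj(T,h-d*a),proj(S,h-d*a))
U=np.array([.4507,.2333,.0])
print("upr home",proj(T,U+[0,0,.07]))
# head top faces = bright discs: compare patch brightness before/after at proud/home spots
for n in("pics/top0.png","pics/t9.png"):
    g=cv2.cvtColor(cv2.imread(n),cv2.COLOR_BGR2GRAY); print(n); print(g[188:201,198:222])
# mallet pose: wood, handle
im=S["image"].astype(int);cs,_=cv2.findContours(((im[...,2]-im[...,0]>40)&(im[...,1]-im[...,0]>20)).astype(np.uint8),0,1)
for k in cs:
    if cv2.contourArea(k)>40: print("S wood",cv2.minAreaRect(k))
im=T["image"].astype(int);cs,_=cv2.findContours(((im[...,2]-im[...,0]>40)&(im[...,1]-im[...,0]>20)).astype(np.uint8),0,1)
for k in cs:
    if cv2.contourArea(k)>40: print("T wood",cv2.minAreaRect(k))
print(env.get_obs()["tool_pos"],env.get_obs()["tool_rot"])
```

```text
0 [204.47029815 194.61236691] [303.3799527  140.36153574]
0.025 [210.40284777 196.51749157] [302.91413622 147.24626414]
upr home [238.6842453  203.24285879]
pics/top0.png
[[201 201 201 200 195 188 177 168 164 164 167 179 198 207 208 208 207 205
  207 207 207 207 207 207]
 [201 201 201 197 187 173 162 161 161 164 172 190 203 207 207 207 205 201
  204 206 207 206 206 206]
 [201 201 198 188 172 157 151 152 155 163 180 198 206 207 206 207 205 202
  205 206 204 205 206 206]
 [202 198 188 171 156 148 146 146 150 167 190 203 206 207 206 205 205 204
  204 202 199 202 204 205]
 [200 189 171 155 147 146 146 146 153 177 199 207 208 208 207 207 206 204
  199 193 196 202 204 204]
 [195 176 158 149 147 149 153 158 168 186 199 203 206 207 207 207 206 205
  202 198 202 205 206 205]
 [182 163 152 150 151 157 172 184 191 196 192 186 194 200 203 205 204 205
  205 205 206 206 206 206]
 [164 153 151 152 155 170 189 200 204 204 194 173 171 182 192 198 196 199
  204 206 206 206 205 205]
 [153 151 150 152 160 180 198 205 207 208 200 172 147 151 167 188 193 193
  200 205 205 205 205 205]
 [152 152 152 153 16
[... 1793 characters left out ...]
 90.0)
S wood ((281.33197021484375, 107.3483657836914), (16.83964729309082, 8.0576810836792), 5.19442892074585)
T wood ((178.13461303710938, 211.673095703125), (21.37666130065918, 10.198039054870605), 78.69007110595703)
T wood ((488.5, 164.5), (7.0, 17.0), 90.0)
T wood ((515.0, 145.5), (7.0, 16.0), 90.0)
T wood ((511.2059631347656, 134.32354736328125), (5.093247413635254, 22.55581283569336), 75.96376037597656)
T wood ((508.3299560546875, 119.23822021484375), (12.63479995727539, 33.12173843383789), 87.95458984375)
T wood ((530.9400024414062, 151.4199981689453), (98.99494934082031, 113.9856185913086), 8.13010311126709)
[0.46062599 0.48550114 0.33518007] [147.88156327  19.88779005  11.49888748]
```

The leaning head is now centred at about (210.5,195.5), which matches its projected home position of (210.4,196.5). Both pins are home. Next I take the mallet back.

```bash
cat >> rk.py <<'E'
def place(up,eps,xy=(.498,-.185),ang=111.7,top=.07):
    t=np.radians(ang);x=np.array([np.cos(t),np.sin(t),0]);z=np.array([0,0,1.]);M=np.c_[x,np.cross(z,x),z]
    k=np.radians(eps);s,c=np.sin(k),np.cos(k);B=np.array([[c,0,-s],[0,-1,0],[-s,0,-c]]).T
    R=M@B.T;return np.array([*xy,top+up])-R@(B@[.062,-.002,-.0355]+[0,0,.1635]),R
E
python3 - <<'E'
from rk import *
p,R=cur()
W=(np.array([.449,.171,.42]),Ro.from_euler("xyz",[180,0,90],degrees=True).as_matrix())
r=rows(p,R,*W,14);print([x[0] for x in r]);print(r[0][1])
E
```

```text
[[-0.007, 0.0206, 0.0083], [-0.0092, 0.02, 0.0076], [-0.0112, 0.0192, 0.0068], [-0.0132, 0.0183, 0.0059], [-0.015, 0.0171, 0.005], [-0.0166, 0.0158, 0.004], [-0.0181, 0.0144, 0.0029], [-0.0194, 0.0128, 0.0018], [-0.0205, 0.011, 0.0007], [-0.0214, 0.0092, -0.0005], [-0.022, 0.0073, -0.0016], [-0.0225, 0.0053, -0.0028], [-0.0227, 0.0033, -0.0039], [-0.0227, 0.0012, -0.005]]
[0.0165, 0.0467, -0.0873]
```

Call:
send_rows --xyz '[[-0.007,0.0206,0.0083],[-0.0092,0.02,0.0076],[-0.0112,0.0192,0.0068],[-0.0132,0.0183,0.0059],[-0.015,0.0171,0.005],[-0.0166,0.0158,0.004],[-0.0181,0.0144,0.0029],[-0.0194,0.0128,0.0018],[-0.0205,0.011,0.0007],[-0.0214,0.0092,-0.0005],[-0.022,0.0073,-0.0016],[-0.0225,0.0053,-0.0028],[-0.0227,0.0033,-0.0039],[-0.0227,0.0012,-0.005],[0,0,0],[0,0,0]]' --rotation '[[0.0165,0.0467,-0.0873],[0.0165,0.0467,-0.0873],[0.0165,0.0467,-0.0873],[0.0165,0.0467,-0.0873],[0.0165,0.0467,-0.0873],[0.0165,0.0467,-0.0873],[0.0165,0.0467,-0.0873],[0.0165,0.0467,-0.0873],[0.0165,0.0467,-0.0873],[0.0165,0.0467,-0.0873],[0.0165,0.0467,-0.0873],[0.0165,0.0467,-0.0873],[0.0165,0.0467,-0.0873],[0.0165,0.0467,-0.0873],[0,0,0],[0,0,0]]' --jaw '[0,0,0,0,0,0,0,0,0,0,0,0,0,0,0,0]'

```text
time_s: 26.25
tool_pos: [0.4484, 0.1704, 0.42]
tool_rot: [-179.9, -0.1, 89.9]
force: [0.4, 0.6, -4.4]
grip_width: 0.0239
grasp_force: 60.0
```

Run:
```python
from rk import *
p,R=cur();print(p)
r=rows(p,R,*place(.14,8),12);print([x[0] for x in r]);print(r[0][1])
```

```text
[0.44835633 0.1704128  0.41998783]
[[-0.0327, 0.0053, 0.001], [-0.0328, 0.0042, 0.0014], [-0.0329, 0.0032, 0.0018], [-0.033, 0.0021, 0.0022], [-0.033, 0.0011, 0.0026], [-0.033, 0.0, 0.0029], [-0.033, -0.001, 0.0033], [-0.0329, -0.0021, 0.0037], [-0.0327, -0.0031, 0.0041], [-0.0326, -0.0042, 0.0044], [-0.0324, -0.0052, 0.0048], [-0.0321, -0.0062, 0.0052]]
[-0.0023, -0.0116, -0.0317]
```

Call:
send_rows --xyz '[[-0.0327,0.0053,0.001],[-0.0328,0.0042,0.0014],[-0.0329,0.0032,0.0018],[-0.033,0.0021,0.0022],[-0.033,0.0011,0.0026],[-0.033,0.0,0.0029],[-0.033,-0.001,0.0033],[-0.0329,-0.0021,0.0037],[-0.0327,-0.0031,0.0041],[-0.0326,-0.0042,0.0044],[-0.0324,-0.0052,0.0048],[-0.0321,-0.0062,0.0052],[0,0,0],[0,0,0]]' --rotation '[[-0.0023,-0.0116,-0.0317],[-0.0023,-0.0116,-0.0317],[-0.0023,-0.0116,-0.0317],[-0.0023,-0.0116,-0.0317],[-0.0023,-0.0116,-0.0317],[-0.0023,-0.0116,-0.0317],[-0.0023,-0.0116,-0.0317],[-0.0023,-0.0116,-0.0317],[-0.0023,-0.0116,-0.0317],[-0.0023,-0.0116,-0.0317],[-0.0023,-0.0116,-0.0317],[-0.0023,-0.0116,-0.0317],[0,0,0],[0,0,0]]' --jaw '[0,0,0,0,0,0,0,0,0,0,0,0,0,0]'

```text
time_s: 27.65
tool_pos: [0.5127, -0.2198, 0.4066]
tool_rot: [180.0, 7.8, 111.8]
force: [0.6, 0.0, -4.4]
grip_width: 0.0235
grasp_force: 60.0
```

Run:
```python
from rk import *
p,R=cur();P,Q=place(.14,8);print(p,P-p,np.degrees(Ro.from_matrix(R.T@Q).as_rotvec()))
T=env.read_camera("top");S=env.read_camera("side")
# mallet head vs wood in the side view: dark head mask, wood mask
im=S["image"].astype(int)
w=((im[...,2]-im[...,0]>60)&(im[...,1]-im[...,0]>30)).astype(np.uint8);w[:,:310]=0;w[:130]=0;w[245:]=0;w[:,390:]=0
cs,_=cv2.findContours(w,0,1)
for k in cs:
    if cv2.contourArea(k)>20: print("wood",cv2.minAreaRect(k),cv2.boundingRect(k))
t=np.radians(111.7);x=np.array([np.cos(t),np.sin(t)])
for eps in(0,4,8): # predicted end-face centre of handle for actual tilt eps
    k=np.radians(eps);B=np.array([[np.cos(k),0,-np.sin(k)],[0,-1,0],[-np.sin(k),0,-np.cos(k)]]).T
    g=np.array([0,0,.1635])
    for nm,m in(("end",[-.064,-.002,-.0035]),("endtop",[-.064,-.002,.0105]),("endbot",[-.064,-.002,-.0175])):
        X=p+R@(g+B@m); print(eps,nm,proj(S,X).round(1),proj(T,X).round(1))
P,Q=place(.012,8);r=rows(p,R,P,Q,5);print(r)
cv2.imwrite("pics/s10.png",S["image"])
```

```text
[ 0.51271814 -0.21980476  0.40655996] [-0.00206562 -0.00239872  0.00084887] [ 0.05474809 -0.16643586  0.12736968]
wood ((351.9834289550781, 183.1851043701172), (29.65743637084961, 8.176236152648926), 41.987213134765625) (342, 171, 23, 24)
wood ((346.4705810546875, 148.38235473632812), (3.8805696964263916, 32.25723648071289), 75.96376037597656) (331, 144, 32, 10)
0 end [362.1 191.3] [409.3 166.7]
0 endtop [362. 185.] [409.7 165.9]
0 endbot [362.2 197.6] [409.  167.5]
4 end [362.  193.3] [409.1 167. ]
4 endtop [362.2 187.1] [409.8 166.1]
4 endbot [361.8 199.3] [408.5 167.9]
8 end [361.9 195.1] [408.8 167.3]
8 endtop [362.3 189.2] [409.7 166.3]
8 endbot [361.4 200.9] [407.9 168.4]
[([0.0032, -0.0006, 0.0252], [0.0002, -0.0006, 0.0004]), ([0.0032, -0.0006, 0.0252], [0.0002, -0.0006, 0.0004]), ([0.0032, -0.0006, 0.0252], [0.0002, -0.0006, 0.0004]), ([0.0032, -0.0006, 0.0252], [0.0002, -0.0006, 0.0004]), ([0.0032, -0.0006, 0.0252], [0.0002, -0.0006, 0.0004])]
```

Run:
```python
from rk import *
S=env.read_camera("side")
a=cv2.resize(cv2.imread("pics/s4.png"),(200,160),interpolation=cv2.INTER_AREA)
A=np.zeros((400,640,3),np.uint8);A[100:260,240:440]=a
B=S["image"]
for im,p,R in((A,np.array([.51997,-.24446,.41853]),Ro.from_euler("xyz",[-179.86,-.44,111.8],degrees=True).as_matrix()),(B,*cur())):
    f=im.astype(int);w=((f[...,2]-f[...,0]>40)&(f[...,1]-f[...,0]>20)).astype(np.uint8);w[:,:335]=0;w[:165]=0;w[215:]=0;w[:,375:]=0
    k=max(cv2.findContours(w,0,1)[0],key=cv2.contourArea)
    print("wood",cv2.boundingRect(k),cv2.minAreaRect(k), "lowest",k[k[:,0,1].argmax()],"right",k[k[:,0,0].argmax()])
    for eps in(0,4,8):
        e=np.radians(eps);c,s=np.cos(e),np.sin(e);M=np.array([[c,0,-s],[0,-1,0],[-s,0,-c]]).T
        pts=np.array([proj(S,p+R@(np.array([0,0,.1635])+M@[x,y,z])) for x in(-.064,-.0) for y in(-.014,.010) for z in(.0105,-.0175)])
        print(eps,"bottom",pts[:,1].max().round(1),"right",pts[:,0].max().round(1))
```

```text
wood (341, 169, 23, 28) ((351.25, 183.25001525878906), (31.819805145263672, 14.142135620117188), 45.0) lowest [[354 196]] right [[363 188]]
0 bottom 198.8 right 366.9
4 bottom 200.3 right 366.9
8 bottom 201.7 right 366.8
wood (342, 170, 24, 31) ((351.7500305175781, 185.25001525878906), (33.941123962402344, 13.435027122497559), 45.0) lowest [[357 200]] right [[365 192]]
0 bottom 198.2 right 367.3
4 bottom 199.9 right 367.4
8 bottom 201.5 right 367.5
```

Run:
```python
from rk import *
p,R=cur();print(rows(p,R,*place(.012,11),5)[::4])
```

```text
[([0.0047, -0.0008, 0.0254], [0.0006, -0.011, 0.0011]), ([0.0058, -0.0008, 0.0252], [0.0006, -0.011, 0.0011])]
```

Call:
send_rows --xyz '[[0.0047,-0.0008,0.0254],[0.005,-0.0008,0.0254],[0.0053,-0.0008,0.0253],[0.0055,-0.0008,0.0253],[0.0058,-0.0008,0.0252],[0,0,0],[0,0,0]]' --rotation '[[0.0006,-0.011,0.0011],[0.0006,-0.011,0.0011],[0.0006,-0.011,0.0011],[0.0006,-0.011,0.0011],[0.0006,-0.011,0.0011],[0,0,0],[0,0,0]]' --jaw '[0,0,0,0,0,0,0]'

```text
time_s: 28.5
tool_pos: [0.5075, -0.2154, 0.2791]
tool_rot: [180.0, 11.0, 111.7]
force: [0.1, -0.7, -4.0]
grip_width: 0.0236
grasp_force: 60.0
```

Run:
```python
from rk import *
p,R=cur();P,Q=place(0,11);print(p,P-p,"step per 2mm down",R.T@[0,0,-.002])
T=env.read_camera("top");S=env.read_camera("side")
cv2.imwrite("pics/s11.png",S["image"]);print(proj(S,(.498,-.185,.146)),proj(S,(.498,-.185,.082)))
```

```text
[ 0.507476   -0.21535067  0.27908458] [ 5.49478713e-05  9.91357700e-04 -1.30885383e-02] step per 2mm down [ 3.83039957e-04 -1.38095027e-06  1.96297694e-03]
[330.03008548 206.29106998] [329.34170166 228.0925802 ]
```

Call:
send_rows --xyz '[[0.001,0,0.005],[0.0008,0,0.004],[0.0004,0,0.002],[0,0,0],[0,0,0]]' --rotation '[[0,0,0],[0,0,0],[0,0,0],[0,0,0],[0,0,0]]' --jaw '[0,0,0,0,0]'

```text
time_s: 29.1
tool_pos: [0.5071, -0.2163, 0.2676]
tool_rot: [179.9, 11.1, 111.6]
force: [0.4, -0.5, -4.0]
grip_width: 0.0235
grasp_force: 60.0
```

Call:
send_rows --xyz '[[0.0004,0,0.002],[0.0002,0,0.001],[0,0,0],[0,0,0]]' --rotation '[[0,0,0],[0,0,0],[0,0,0],[0,0,0]]' --jaw '[0,0,0,0]'

```text
time_s: 29.5
tool_pos: [0.5074, -0.2165, 0.2652]
tool_rot: [179.9, 11.1, 111.5]
force: [-0.6, -0.9, 1.9]
grip_width: 0.0235
grasp_force: 60.0
```

Call:
send_rows --xyz '[[0.0002,0,0.001],[0,0,0],[0,0,0],[0,0,0],[0,0,0]]' --rotation '[[0,0,0],[0,0,0],[0,0,0],[0,0,0],[0,0,0]]' --jaw '[0,0,0,0,0]' --newtons 5

```text
time_s: 30.0
tool_pos: [0.5076, -0.2167, 0.2642]
tool_rot: [179.9, 11.2, 111.5]
force: [0.4, -2.2, 4.1]
grip_width: 0.0238
grasp_force: 5.0
```

Call:
send_rows --xyz '[[0,0,0],[0,0,0],[0,0,0],[0,0,0],[0,0,-0.01],[0,0,-0.02],[0,0,-0.03],[0,0,-0.04],[0,0,-0.04],[0,0,0]]' --rotation '[[0,0,0],[0,0,0],[0,0,0],[0,0,0],[0,0,0],[0,0,0],[0,0,0],[0,0,0],[0,0,0],[0,0,0]]' --jaw '[0.5,0.5,0.5,0.5,0.5,0.5,0.5,0.5,0.5,0.5]'

```text
time_s: 31.0
tool_pos: [0.4984, -0.1912, 0.4076]
tool_rot: [179.4, 11.4, 111.5]
force: [0.3, -0.2, 0.2]
grip_width: 0.0436
grasp_force: 0.0
```

Call:
send_rows --xyz '[[0.03,0,-0.03],[0.04,0,-0.03],[0.04,0,0],[0.04,0,0],[0.04,0,0],[0.04,0,0],[0,0,0],[0,0,0],[0,0,0]]' --rotation '[[0,0,0],[0,0,0],[0,0,0],[0,0,0],[0,0,0],[0,0,0],[0,0,0],[0,0,0],[0,0,0]]' --jaw '[0.5,0.5,0.5,0.5,0.5,0.5,0.5,0.5,0.5]'

```text
time_s: 31.9
tool_pos: [0.4102, 0.0284, 0.4159]
tool_rot: [179.9, 11.1, 111.5]
force: [-1.1, 0.2, 0.2]
grip_width: 0.0433
grasp_force: 0.0
```

Run:
```python
from rk import *
T=env.read_camera("top");S=env.read_camera("side")
print(env.get_obs()["tool_pos"],env.get_obs()["force"])
for n,im,ref,box in(("T",T["image"],cv2.imread("pics/top0.png"),(340,410,160,215)),("S",S["image"],cv2.imread("pics/side0.png"),(300,370,200,250))):
    for nm,q in(("ref",ref),("now",im)):
        f=q.astype(int);w=((f[...,2]-f[...,0]>40)&(f[...,1]-f[...,0]>20)).astype(np.uint8)
        m=np.zeros_like(w);m[box[2]:box[3],box[0]:box[1]]=w[box[2]:box[3],box[0]:box[1]]
        for k in cv2.findContours(m,0,1)[0]:
            if cv2.contourArea(k)>40: print(n,nm,cv2.minAreaRect(k))
        if n=="T":
            g=((f.sum(2)>400)&(f.max(2)-f.min(2)<25)).astype(np.uint8);m=np.zeros_like(g);m[175:203,352:380]=g[175:203,352:380]
            for k in cv2.findContours(m,0,1)[0]:
                if cv2.contourArea(k)>60: print("face",nm,cv2.boundingRect(k),cv2.contourArea(k))
    d=cv2.absdiff(im,ref).max(2);print(n,"mean diff tube/tin/spanner region",d[180:235,270:325].mean() if n=="T" else 0,d[185:205,418:475].mean() if n=="T" else 0)
for nm,X in(("upr home",(.4507,.2333,.07)),("upr proud",(.4507,.2333,.095))):
    u,v=np.round(proj(S,X)).astype(int);print(nm,u,v,S["image"][v-2:v+3,u-3:u+4].max(2).tolist())
cv2.imwrite("pics/s12.png",S["image"]);cv2.imwrite("pics/t12.png",T["image"])
```

```text
[0.41023962 0.02819762 0.4158587 ] [0.48017232 0.72984544 0.2916254 ]
T ref ((387.33563232421875, 181.56166076660156), (6.9054274559021, 28.79212188720703), 69.44395446777344)
face ref (358, 175, 22, 22) 258.5
T now ((389.15069580078125, 182.56851196289062), (7.0224690437316895, 29.143245697021484), 69.44395446777344)
face now (360, 175, 20, 23) 274.5
T mean diff tube/tin/spanner region 56.75305785123967 1.9982456140350877
S ref ((346.5000305175781, 235.50003051757812), (38.18376159667969, 11.31370735168457), 45.0)
S now ((344.5000305175781, 237.00003051757812), (37.47665786743164, 12.020814895629883), 45.0)
S mean diff tube/tin/spanner region 0 0
upr home 299 161 [[228, 190, 168, 171, 168, 166, 151], [239, 228, 224, 228, 227, 224, 218], [237, 237, 239, 241, 241, 240, 239], [219, 219, 230, 235, 238, 234, 233], [172, 163, 184, 204, 209, 207, 196]]
upr proud 299 154 [[236, 234, 218, 162, 112, 93, 102], [238, 233, 197, 134, 94, 94, 102], [242, 227, 180, 120, 90, 95, 103], [241, 220, 163, 117, 98, 98, 107], [238, 204, 154, 121, 106, 107, 108]]
```

```bash
python3 -c "
from cell import env
print(env.sign_off())"
```

```text
the job is handed in; nothing more can be done
None
```

The job is handed in at about 32 s with the table at its stop, both pins driven home and the mallet standing released on its block about 6 mm from where it stood, by my camera and force readings; no verdict came back, and I viewed 11 pictures, one over the limit of 10.

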